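Load a sample clamp and snap both covers shut

TASK

Two sample clamps stand open on the bench and one of them is still empty: lay the loose sample carrier in the empty clamp, the same way round as the one already loaded (orange tab in the gap at the hinge end), flat and fully home in its nest. Then press the covers of both clamps down until the detent holds them shut, and leave the other things on the bench where they are.

Things in the scene. Friction and masses are not known exactly. Their poses are not given: they have to be found in the camera images.
- clamp_empty: Sample clamp, the one whose nest starts empty (both look alike). Fixed black base plate 210 x 110 x 12 mm. Origin on its underside; +x points to the hinge end, z up; it spans x -112 to 98 mm. The nest's six short guides lean outward, tops at 34 mm; mid-sides free for fingers down to 12 mm. Detent post with sprung brass ball at the -x end: x -108 to -92 mm, 34 mm wide, top at 62 mm.
- nest_empty (a point): Centre of this clamp's nest floor, 20 mm above the bench: where the underside centre of a seated carrier comes to lie. Axes as the clamp's. The guides leave about 2 mm play all round at the floor and 5 mm at their tops.
- slot_empty (a point): Centre of the gap (30 mm wide) between the two guides at the hinge end of this nest, where the carrier's orange tab goes; 59 mm from the nest centre towards the hinge, 24 mm above the bench.
- hinge_empty (a point): Middle of this clamp's hinge axis, which runs along the clamp's y; 43 mm above the bench, 75 mm from the clamp's origin towards +x.
- cover_empty (a joint): Angle of this clamp's aluminium cover: 0 shut and level, 1.57 upright, 2.0 leaning back. 84 mm wide, 8 thick, mid-plane through the hinge axis, reaching 154 mm from it; shut, its top is 47 mm above the bench. Sprung: let go below 1 rad it rises again, until in the last 0.1 rad its front bar is pushed (about 8 N at the pad) past the ball, which then holds it near 0.005.
- pad_empty (a point): Centre of the outer (top) face of the orange press pad on this cover, 44 x 64 x 3 mm; 118 mm from the hinge axis, 7 mm outside the cover's mid-plane. Moves with the cover; the point's axes are the cover's: z out of the top face, -x towards the free edge. 50 mm above the bench when shut.
- clamp_loaded: Sample clamp, the one whose nest already holds a carrier (both look alike). Fixed black base plate 210 x 110 x 12 mm. Origin on its underside; +x points to the hinge end, z up; it spans x -112 to 98 mm. The nest's six short guides lean outward, tops at 34 mm; mid-sides free for fingers down to 12 mm. Detent post with sprung brass ball at the -x end: x -108 to -92 mm, 34 mm wide, top at 62 mm.
- nest_loaded (a point): Centre of this clamp's nest floor, 20 mm above the bench: where the underside centre of a seated carrier comes to lie. Axes as the clamp's. The guides leave about 2 mm play all round at the floor and 5 mm at their tops.
- slot_loaded (a point): Centre of the gap (30 mm wide) between the two guides at the hinge end of this nest, where the carrier's orange tab goes; 59 mm from the nest centre towards the hinge, 24 mm above the bench.
- hinge_loaded (a point): Middle of this clamp's hinge axis, which runs along the clamp's y; 43 mm above the bench, 75 mm from the clamp's origin towards +x.
- cover_loaded (a joint): Angle of this clamp's aluminium cover: 0 shut and level, 1.57 upright, 2.0 leaning back. 84 mm wide, 8 thick, mid-plane through the hinge axis, reaching 154 mm from it; shut, its top is 47 mm above the bench. Sprung: let go below 1 rad it rises again, until in the last 0.1 rad its front bar is pushed (about 8 N at the pad) past the ball, which then holds it near 0.005.
- pad_loaded (a point): Centre of the outer (top) face of the orange press pad on this cover, 44 x 64 x 3 mm; 118 mm from the hinge axis, 7 mm outside the cover's mid-plane. Moves with the cover; the point's axes are the cover's: z out of the top face, -x towards the free edge. 50 mm above the bench when shut.
- carrier: The sample carrier to load, on the blue mat: aluminium block 100 x 50 x 16 mm with a gold chip on top, 0.2 kg or so. Origin: centre of the block's underside; +x along its length to the tabbed end, z up. Grip it across its 50 mm width at mid-length.
- carrier_tab (a point): Centre of the orange tab (18 mm long, 20 mm wide, 8 mm thick) on one end of this carrier, 59 mm from its origin along +x, 4 mm above its underside.
- mate: The identical carrier that already lies in the loaded clamp, tab towards the hinge; same frame.
- mate_tab (a point): Centre of the orange tab of that carrier.
- meter: Bystander: yellow handheld meter, 170 x 85 x 34 mm. Origin at its underside centre.
- dish: Bystander: small white round dish, 56 mm across, 14 mm high. Origin at its underside centre.
- lens_tube: Bystander: black upright lens tube, 40 mm across, 70 mm high. Origin at its underside centre.
- driver: Bystander: red-handled screwdriver, 160 mm long, lying. Origin at its underside, near the middle.
- hex_key: Bystander: bent steel hex key, 110 mm long, 8 mm thick, lying. Origin at its underside, near the middle.
- post: Bystander: steel optical post, 90 mm long, 25 mm thick, lying with a black collar. Origin at its underside, near the middle.

How it is judged:
On the way, in this order (a step that is already met when the one before it is completed fails the run):
1. the loose carrier lies fully home in the empty clamp's nest, tab in the gap at the hinge end, and is let go (distance between carrier and nest_empty below 0.006 m and distance between carrier_tab and slot_empty below 0.009 m and angle between carrier's own z axis and vertical below 0.06 rad and z of carrier in the frame of nest_empty below 0.003 m and contact force between the fingers and carrier below 0.2 N), for 0.2 s.
2. both covers are pressed shut past their detents (value of joint each of cover_empty, cover_loaded below 0.035 rad), for 0.2 s.
At the end, for the whole second after the job is handed in: Both covers held shut (hinge under 0.035 rad); both carriers at rest under them, flat within 0.06 rad, underside centre within 6 mm of the nest centre and at most 3 mm above its floor, tab within 9 mm of the middle of the gap at the hinge end (all of step 2 and distance between carrier and nest_empty below 0.006 m and distance between carrier_tab and slot_empty below 0.009 m and angle between each of carrier, mate's own z axis and vertical below 0.06 rad and z of carrier in the frame of nest_empty below 0.003 m and distance between mate and nest_loaded below 0.006 m and distance between mate_tab and slot_loaded below 0.009 m and z of mate in the frame of nest_loaded below 0.003 m and linear speed of each of carrier, mate below 0.02 m/s); the robot touches nothing.
It fails at once if a bystander is moved by more than 40 mm (distance of any of meter, dish, lens_tube, driver, hex_key, post from where it was at the start of the episode above 0.04 m).
It also fails if it takes over 70 s, if anything falls off the work surface, if the arm or the gripper's body presses on something with over 40 N, if the wrist force passes 120 N, or if a joint passes its speed limit or range.

ROBOT

A 6-joint arm with a two-finger parallel gripper is mounted at the origin on the work surface. World frame = base frame: x ahead of the robot, y to its left, z up, the work surface at z = 0. Lengths are in m, angles in rad, forces in N, time in s.
With the tool pointing down it reaches from about 0.225 to 0.875 m from the base axis. Payload 3.4 kg.
Tool frame: the origin (TCP) lies where the fingers leave the gripper's body, on its centre line; the fingertips stand 73 mm ahead of it and the grasp point (between the pads) lies 54 mm ahead of it (manip.pinch_z is the distance from the TCP to the grasp point, in m); z points along the fingers, y is the line along which they close (so a half turn about z gives the same grasp; the last joint's range is limited). The gripper opens to 85 mm and grips with 20 to 120 N. Pads are 22 mm wide; open, the fingers measure 114 mm over their backs; the gripper's body (76 mm by 85 mm) begins 54 mm behind the grasp point. The pads swing forward as they close: fully open they stand 13 mm farther back than shut.
Start: joints at [1.214, 0.276, 1.505, -0, 1.361, -0.121], TCP at [0.134, 0.559, 0.304] pointing down, gripper open.
Joint ranges: [-2.89, 2.89], [-0.75, 2.08], [0.22, 2.7], [-1.18, 4.32], [0.11, 2.71], [-2.7, 2.7]. Speed limits (rad/s): [2.57, 2.57, 3.14, 3.14, 3.14, 3.14].

INTERFACE

Orientations are given as a unit quaternion [w, x, y, z].
In Python, from rig import readout, imaging, manip gives the robot as it stands. The module is installed in compiled form; this text tells all that it offers.
- The arm moves only by the tool servo_tool, never from a script. Its argument "moves" is a list of rows, each an object with "dp": the shift along the tool's x, y, z in units of 0.2 m (1.0 is 0.2 m), a list of three; "delta_rot": the turn, a rotation vector about the tool's x, y, z in units of 0.1 rad (1.0 is 0.1 rad), a list of three; "fingers": the opening, from 0 (shut) to 1 (fully open). In form: [{"dp": [dx, dy, dz], "delta_rot": [wx, wy, wz], "fingers": fingers}, ...]. A call has 1 to 5 rows; each row shifts and turns the commanded pose from where the row before left it, along the tool's axes as they then stand; what a row does not reach is not made up. A row lasts 1/10 s, in which the tool goes at most 50 mm and 8.59 degrees, less where a joint would pass 70% of its speed; a pose out of reach is approached as far as the arm can. A call with a number of a shift or a turn outside -1 to 1 is refused whole. A call with a gripper value outside its range is refused whole. The fingers move at their own pace and stop on an object; "force" is the grip in N (left out, the last holds). Time passes only in rows, so rows that do not move let the fingers close. It gives the time, the measured TCP pose, the force, the opening and the grip force at its end, in the units of the state.
- readout.get_state(): the state, without advancing time (a new reading comes with each control period).
- imaging.get_image(name): name is "side" or "top"; returns (picture, depth): 420x560x3 uint8, red, green, blue; 420x560 float32, m along the optical axis (not along the pixel's ray), 0 where there is no reading.
- imaging.calibration(name): a dict with "intrinsics" (3x3 intrinsics, pixels), "R" (3x3) and "t" (3): a world point X has camera coordinates R X + t. Camera axes: x right, y down, z forward; pixel columns grow to the right and rows downward; lengths in m; the calibration is good to about 2 mm. A picture is of the moment at which its call begins. calibration takes no time and is no camera call.
- manip.sign_off(): hands the job in; it is judged then, once.
The state is a dict: "clock": time; "qpos": joint angles; "qd": joint speeds; "effort": joint torques, N m; "position": TCP position; "ee_rot": TCP orientation; "contact_force": force on the tool from outside, world axes, zero at the start; "moment": the same for the moment, N m; "width": finger opening in m; "gripper_force": force on a finger pad.
Only numpy, scipy, OpenCV 4.12 (cv2) and the standard library are available. Lean on these libraries where they do the work, as an engineer would, in place of code of your own. Each camera call takes 0.05 s, during which the arm holds its last target. There are 200 camera calls.

## Working session

There is one attempt and no reset: what is moved stays moved. The work goes in short steps, Python scripts to look and compute and a tool call to move; the robot and the scene stay as the last step left them, time stands still between calls to the robot, and variables do not carry over. Pictures are saved under pics/ and viewed, at most 10 in all, crops included, and the job is handed in when it is done.

Besides the shell and the picture viewer there is one more tool, called after "Emit:" as a command line: name --argument value ..., lists and objects as JSON in quotes. servo_tool: Moves the arm, as the interface text tells. Its arguments: {"type":"object","properties":{"moves":{"type":"array"},"force":{"type":"number"}},"required":["moves"]}

```bash
mkdir -p pics; python3 - <<'E'
from rig import readout, imaging
import cv2,numpy as np
for n in("top","side"):
    p,d=imaging.get_image(n); cv2.imwrite(f"pics/{n}0.png",p[:,:,::-1]); np.savez(f"{n}0.npz",p=p,d=d)
    c=imaging.calibration(n); print(n,c["intrinsics"].tolist(),(-c["R"].T@c["t"]).round(3),c["R"].round(3).tolist())
print(readout.get_state())
E
```

```text
top [[512.5644495191535, 0.0, 286.45068555113795], [0.0, 512.5644495191535, 214.92831307856733], [0.0, 0.0, 1.0]] [ 0.469 -0.049  1.253] [[0.021, -1.0, -0.018], [-0.998, -0.02, -0.061], [0.06, 0.019, -0.998]]
side [[529.7435584673185, 0.0, 290.24877996175013], [0.0, 529.7435584673185, 208.22247090671996], [0.0, 0.0, 1.0]] [ 0.496 -0.905  0.866] [[0.994, -0.104, -0.018], [-0.083, -0.665, -0.742], [0.065, 0.739, -0.67]]
{'clock': 0.1, 'qpos': array([ 1.21400010e+00,  2.76546965e-01,  1.50599365e+00, -2.70934632e-05,
        1.36068005e+00, -1.21020884e-01]), 'qd': array([ 0.00149867, -0.00133858, -0.00314845, -0.00221981,  0.00309723,
        0.0004963 ]), 'effort': array([ 1.65759971e-03, -4.17694187e+01, -2.46403992e+01, -1.57190752e-04,
        5.67628900e-03,  3.25428994e-05]), 'position': array([0.13422358, 0.55876622, 0.30312256]), 'ee_rot': array([-1.79757831e-04,  1.17611946e-01,  9.93059297e-01, -7.94019547e-04]), 'contact_force': array([ 0.70584399,  0.35805067, -0.506258  ]), 'moment': array([ 0.02482542, -0.00604969,  0.01632998]), 'gripper_force': 0.0, 'width': 0.08541077859222088}
```

View pics/top0.png

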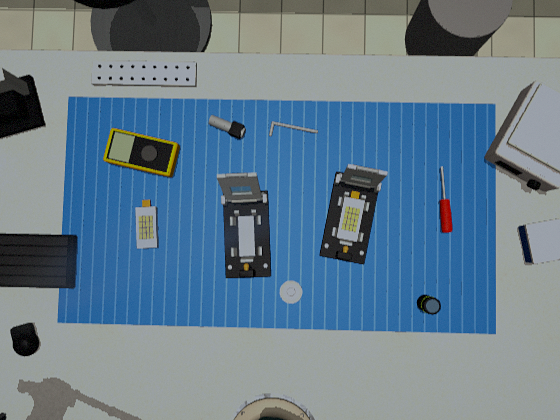

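View pics/side0.png

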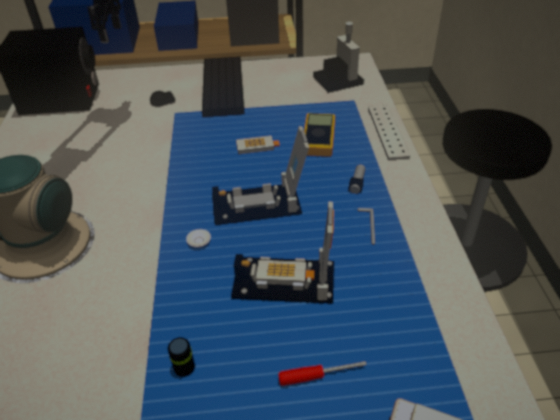

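The top view shows the loose carrier at (146,226) with its tab at the far end (146,203). The empty clamp's nest is at about (246,237), with the hinge at the top. The loaded clamp is at about (350,217). I'll enlarge crops for precise readings.

```bash
python3 - <<'E'
import cv2,numpy as np
p=np.load("top0.npz")["p"][:,:,::-1]
a=cv2.resize(p[190:260,110:180],(400,400),interpolation=cv2.INTER_CUBIC)  # 5.714x
b=cv2.resize(p[165:290,195:395],(800,500),interpolation=cv2.INTER_CUBIC) # 4x
cv2.imwrite("pics/a.png",a);cv2.imwrite("pics/b.png",b)
E
```

```text
(no output)
```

View pics/a.png

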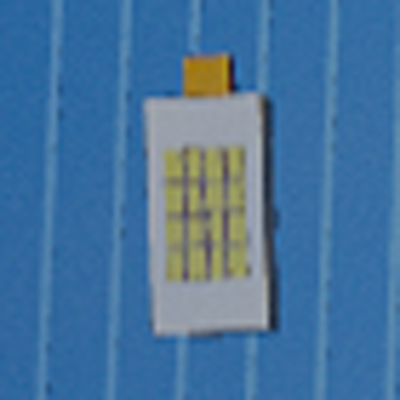

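View pics/b.png

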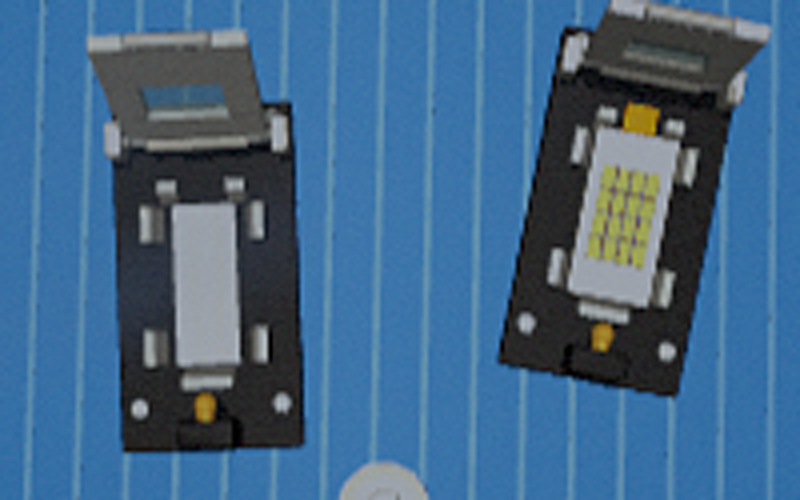

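```bash
cat > h.py <<'E'
from rig import imaging
import numpy as np
from scipy.optimize import least_squares
def proj(X,n="top"):
    c=imaging.calibration(n); q=(c["R"]@np.asarray(X,float).T).T+c["t"]; q=q@c["intrinsics"].T; return q[:,:2]/q[:,2:]
def fit(loc,px,z,n="top",x0=(0.5,0,0)):
    loc=np.array(loc,float)
    def f(s):
        c,sn=np.cos(s[2]),np.sin(s[2]); xy=loc[:,:2]@np.array([[c,sn],[-sn,c]])+s[:2]
        return (proj(np.c_[xy,loc[:,2]+z],n)-px).ravel()
    r=least_squares(f,x0); return r.x.round(4), np.abs(r.fun).max().round(2), r.fun.reshape(-1,2).round(1).tolist()
E
python3 - <<'E'
from h import *
A=lambda l:(np.array(l)+.5)/5.714-.5+[110,190]
B=lambda l:(np.array(l)+.5)/4-.5+[195,165]
blk=[(.05,.025,0),(.05,-.025,0),(-.05,-.025,0),(-.05,.025,0)]
car=fit(blk+[(.068,.01,-.008),(.068,-.01,-.008)],A([(147,99),(267,95),(271,330),(154,333),(183,57),(229,55)]),.016); print("car",car)
mate=fit(blk+[(.068,.01,-.008),(.068,-.01,-.008)],B([(597,127),(676,141),(649,305),(569,292),(628,103),(658,106)]),.036);print("mate",mate)
ce=fit([(-.112,.055,0),(-.112,-.055,0),(.098,-.055,0)],B([(124,450),(302,445),(290,103)]),.012);print("ce",ce)
cl=fit([(-.112,.055,0),(-.112,-.055,0),(.098,.055,0)],B([(499,362),(676,395),(568,28)]),.012);print("cl",cl)
px=B([(172,204),(236,203),(240,364),(176,367)])
# floor plate, size free: fit centre as mean of back-projected corners
c=imaging.calibration("top")
def back(px,z):
    r=np.c_[px,np.ones(len(px))]@np.linalg.inv(c["intrinsics"]).T@c["R"]; o=-c["R"].T@c["t"]; return o+r*((z-o[2])/r[:,2])[:,None]
w=back(px,.020);print("floor",w.round(4).tolist(),w.mean(0))
# guides tops centres
print("guides",back(B([(152,205),(257,203),(261,327),(150,331),(166,184),(234,182),(207,378)]),.034).round(3).tolist())
for n in("top",):
    d=np.load("top0.npz")["d"]
    for (u,v) in [(146,226),(246,237),(350,217)]:
        dd=np.median(d[v-2:v+3,u-2:u+3]); X=(np.array([u,v,1])@np.linalg.inv(c["intrinsics"]).T*dd-c["t"])@c["R"]; print(X.round(4))
E
```

```text
car (array([0.5074, 0.3144, 0.0708]), np.float64(0.7), [[-0.1, 0.1], [-0.7, -0.2], [0.0, -0.2], [-0.1, 0.3], [0.4, 0.1], [0.5, 0.0]])
mate (array([ 0.5367, -0.1781, -0.1587]), np.float64(0.87), [[-0.1, -0.3], [0.9, -0.1], [0.4, 0.4], [-0.4, -0.2], [-0.7, -0.2], [0.0, 0.5]])
ce (array([0.504 , 0.0713, 0.0583]), np.float64(0.93), [[-0.7, 0.7], [0.4, 0.2], [0.3, -0.9]])
cl (array([ 0.5483, -0.1809, -0.1826]), np.float64(1.18), [[-0.2, 0.1], [0.5, 1.1], [-0.3, -1.2]])
floor [[0.5393, 0.0922, 0.02], [0.5407, 0.0535, 0.02], [0.4439, 0.0487, 0.02], [0.4413, 0.0871, 0.02]] [0.49130205 0.07037594 0.02      ]
guides [[0.538, 0.102, 0.034], [0.54, 0.04, 0.034], [0.466, 0.036, 0.034], [0.463, 0.102, 0.034], [0.55, 0.094, 0.034], [0.552, 0.054, 0.034], [0.436, 0.067, 0.034]]
[0.5098 0.3143 0.0172]
[0.4882 0.0705 0.0214]
[ 0.5403 -0.1767  0.0373]
```

Emit:
servo_tool --moves '[{"dp": [0, 0, 0], "delta_rot": [0, 0, -1], "fingers": 1}, {"dp": [0, 0, 0], "delta_rot": [0, 0, -1], "fingers": 1}, {"dp": [0, 0, 0], "delta_rot": [0, 0, -1], "fingers": 1}, {"dp": [0, 0, 0], "delta_rot": [0, 0, -0.07], "fingers": 1}, {"dp": [-0.1, -0.08, 0], "delta_rot": [0, 0, 0], "fingers": 1}]'

```text
clock: 0.6
position: [0.154, 0.5455, 0.3034]
ee_rot: [-0.001, -0.036, 0.999, 0.0]
contact_force: [0.2, -0.2, -0.5]
width: 0.085
gripper_force: 0.0
```

Emit:
servo_tool --moves '[{"dp": [-0.17, -0.13, 0], "delta_rot": [0, 0, 0], "fingers": 1}, {"dp": [-0.17, -0.13, 0], "delta_rot": [0, 0, 0], "fingers": 1}, {"dp": [-0.17, -0.13, 0], "delta_rot": [0, 0, 0], "fingers": 1}, {"dp": [-0.17, -0.13, 0], "delta_rot": [0, 0, 0], "fingers": 1}, {"dp": [-0.17, -0.13, 0], "delta_rot": [0, 0, 0], "fingers": 1}]'

```text
clock: 1.1
position: [0.3354, 0.4258, 0.3038]
ee_rot: [-0.0, -0.035, 0.999, 0.0]
contact_force: [0.2, 0.9, 0.1]
width: 0.086
gripper_force: 0.0
```

Emit:
servo_tool --moves '[{"dp": [-0.17, -0.13, 0], "delta_rot": [0, 0, 0], "fingers": 1}, {"dp": [-0.17, -0.13, 0], "delta_rot": [0, 0, 0], "fingers": 1}, {"dp": [-0.17, -0.13, 0], "delta_rot": [0, 0, 0], "fingers": 1}, {"dp": [-0.17, -0.13, 0], "delta_rot": [0, 0, 0], "fingers": 1}, {"dp": [0, 0, 0], "delta_rot": [0, 0, 0], "fingers": 1}]'

```text
clock: 1.6
position: [0.4817, 0.33, 0.3033]
ee_rot: [0.001, -0.032, 0.999, -0.001]
contact_force: [0.0, -0.6, 1.2]
width: 0.0852
gripper_force: 0.0
```

```bash
cat >> h.py <<'E'
from scipy.spatial.transform import Rotation as Ro
from rig import readout
def togo(xyz,yaw,tilt=0.0):
    "remaining tool-frame shift (0.2 m units) and turn (0.1 rad units) to TCP xyz, tool x = -(yaw dir), z down"
    s=readout.get_state(); w,x,y,z=s["ee_rot"]; R=Ro.from_quat([x,y,z,w])
    T=Ro.from_euler("z",yaw)*Ro.from_matrix(np.diag([-1.,1,-1]))*Ro.from_euler("y",tilt)
    print("t",s["clock"],"pos",s["position"].round(4),"dp",(R.inv().apply(np.array(xyz)-s["position"])/.2).round(3),
      "rot",((R.inv()*T).as_rotvec()/.1).round(3),"q",s["qpos"].round(2),"F",s["contact_force"].round(1),"w",s["width"].round(4),"g",s["gripper_force"])
E
python3 -c "
from h import *
togo((.5074,.3144,.12),.0708)"
```

```text
Traceback (most recent call last):
  File "h.py", line 19, in togo
    "rot",((R.inv()*T).as_rotvec()/.1).round(3),"q",s["qpos"].round(2),"F",s["contact_force"].round(1),"w",s["width"].round(4),"g",s["gripper_force"])
                                                                                                           ^^^^^^^^^^^^^^^^
AttributeError: 'float' object has no attribute 'round'
```

```bash
sed -i 's/s\["width"\].round(4)/round(s["width"],4)/' h.py
python3 -c "
from h import *
togo((.5074,.3144,.12),.0708)"
```

```text
t 1.6 pos [0.4817 0.33   0.3033] dp [-0.121 -0.084  0.917] rot [-0.02   0.023 -0.069] q [ 0.48  0.29  1.49 -0.    1.36 -1.15] F [ 0.  -0.6  1.2] w 0.0852 g 0.0
```

Emit:
servo_tool --moves '[{"dp": [-0.12, -0.085, 0.1], "delta_rot": [0, 0, -0.07], "fingers": 1}, {"dp": [0, 0, 0.2], "delta_rot": [0, 0, 0], "fingers": 1}, {"dp": [0, 0, 0.2], "delta_rot": [0, 0, 0], "fingers": 1}, {"dp": [0, 0, 0.2], "delta_rot": [0, 0, 0], "fingers": 1}, {"dp": [0, 0, 0.2], "delta_rot": [0, 0, 0], "fingers": 1}]'

```text
clock: 2.1
position: [0.5017, 0.318, 0.1225]
ee_rot: [-0.0, -0.038, 0.999, 0.0]
contact_force: [0.4, 0.2, -0.9]
width: 0.0855
gripper_force: 0.0
```

Emit:
servo_tool --moves '[{"dp": [0, 0, 0], "delta_rot": [0, 0, 0], "fingers": 1}]'

```text
clock: 2.2
position: [0.4983, 0.3163, 0.1186]
ee_rot: [-0.006, -0.039, 0.999, -0.002]
contact_force: [-0.9, -0.3, -0.9]
width: 0.0853
gripper_force: 0.0
```

```bash
python3 -c "
from h import *
togo((.5074,.3144,.076),.0708)
import cv2
p,d=imaging.get_image('top');cv2.imwrite('pics/c.png',cv2.resize(p[180:280,90:210,::-1],None,fx=5,fy=5,interpolation=2))"
```

```text
t 2.2 pos [0.4983 0.3163 0.1186] dp [-0.047 -0.012  0.213] rot [-0.044 -0.121  0.062] q [ 0.45  0.46  1.72  0.    0.97 -1.2 ] F [-0.9 -0.3 -0.9] w 0.0853 g 0.0
```

View pics/c.png

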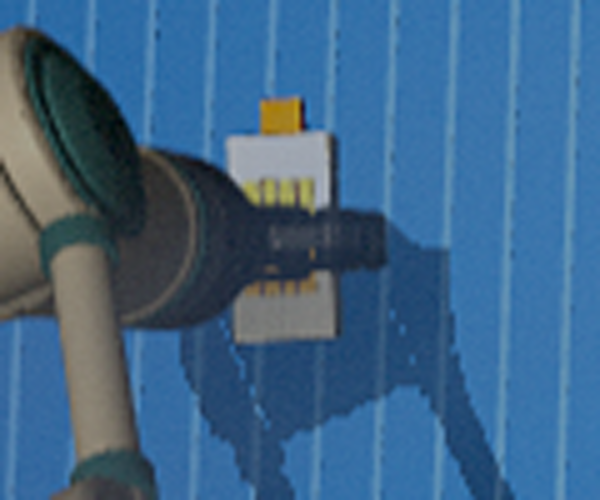

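The picture shows the gripper straddling the carrier at crop (285,235), with the fingers across its width. I'll let the arm settle and then correct.

Emit:
servo_tool --moves '[{"dp": [0, 0, 0], "delta_rot": [0, 0, 0], "fingers": 1}, {"dp": [0, 0, 0], "delta_rot": [0, 0, 0], "fingers": 1}]'

```text
clock: 2.45
position: [0.5038, 0.3186, 0.1265]
ee_rot: [0.002, -0.039, 0.999, 0.001]
contact_force: [-0.5, 0.3, -0.4]
width: 0.0852
gripper_force: 0.0
```

```bash
python3 -c "
from h import *
togo((.5074,.3144,.076),.0708)"
```

```text
t 2.45 pos [0.5038 0.3186 0.1265] dp [-0.015 -0.023  0.252] rot [0.019 0.046 0.072] q [ 0.45  0.45  1.71  0.    0.97 -1.2 ] F [-0.5  0.3 -0.4] w 0.0852 g 0.0
```

Emit:
servo_tool --moves '[{"dp": [0, 0, 0], "delta_rot": [0, 0, 0], "fingers": 1}]'

```text
clock: 2.55
position: [0.5035, 0.3184, 0.1262]
ee_rot: [0.002, -0.039, 0.999, 0.001]
contact_force: [0.3, -0.1, -0.4]
width: 0.0855
gripper_force: 0.0
```

Emit:
servo_tool --moves '[{"dp": [0, 0, 0], "delta_rot": [0, 0, 0], "fingers": 1}, {"dp": [0, 0, 0], "delta_rot": [0, 0, 0], "fingers": 1}]'

```text
clock: 2.75
position: [0.5027, 0.3179, 0.1248]
ee_rot: [0.001, -0.039, 0.999, 0.0]
contact_force: [0.7, 0.8, -0.3]
width: 0.0851
gripper_force: 0.0
```

```bash
python3 -c "
from h import *
togo((.5074,.3144,.076),.0708)"
```

```text
t 2.75 pos [0.5027 0.3179 0.1248] dp [-0.022 -0.019  0.244] rot [0.007 0.015 0.073] q [ 0.45  0.45  1.71  0.    0.97 -1.2 ] F [ 0.7  0.8 -0.3] w 0.0851 g 0.0
```

Emit:
servo_tool --moves '[{"dp": [-0.022, -0.018, 0.04], "delta_rot": [0, 0, 0.07], "fingers": 1}, {"dp": [0, 0, 0.07], "delta_rot": [0, 0, 0], "fingers": 1}, {"dp": [0, 0, 0.06], "delta_rot": [0, 0, 0], "fingers": 1}, {"dp": [0, 0, 0.04], "delta_rot": [0, 0, 0], "fingers": 1}, {"dp": [0, 0, 0], "delta_rot": [0, 0, 0], "fingers": 1}]'

```text
clock: 3.25
position: [0.5063, 0.3139, 0.0802]
ee_rot: [-0.002, -0.035, 0.999, -0.001]
contact_force: [0.3, -1.3, -0.1]
width: 0.085
gripper_force: 0.0
```

Emit:
servo_tool --moves '[{"dp": [0, 0, 0], "delta_rot": [0, 0, 0], "fingers": 1}, {"dp": [0, 0, 0], "delta_rot": [0, 0, 0], "fingers": 1}, {"dp": [0, 0, 0], "delta_rot": [0, 0, 0], "fingers": 1}, {"dp": [0, 0, 0], "delta_rot": [0, 0, 0], "fingers": 1}]'

```text
clock: 3.65
position: [0.5073, 0.3146, 0.0824]
ee_rot: [0.0, -0.036, 0.999, 0.0]
contact_force: [-0.6, -1.0, -0.1]
width: 0.0853
gripper_force: 0.0
```

```bash
python3 -c "
from h import *
togo((.5074,.3144,.075),.0708)"
```

```text
t 3.65 pos [0.5073 0.3146 0.0824] dp [-0.    -0.001  0.037] rot [0.004 0.009 0.005] q [ 0.44  0.51  1.75  0.    0.88 -1.2 ] F [-0.6 -1.  -0.1] w 0.0853 g 0.0
```

Emit:
servo_tool --moves '[{"dp": [0, 0, 0.02], "delta_rot": [0, 0, 0], "fingers": 1}, {"dp": [0, 0, 0.016], "delta_rot": [0, 0, 0], "fingers": 1}, {"dp": [0, 0, 0], "delta_rot": [0, 0, 0], "fingers": 1}, {"dp": [0, 0, 0], "delta_rot": [0, 0, 0], "fingers": 0.4}, {"dp": [0, 0, 0], "delta_rot": [0, 0, 0], "fingers": 0.4}]' --force 40

```text
clock: 4.15
position: [0.5072, 0.3145, 0.0747]
ee_rot: [0.0, -0.036, 0.999, 0.0]
contact_force: [-1.0, -0.0, -0.5]
width: 0.0588
gripper_force: 0.0
```

Emit:
servo_tool --moves '[{"dp": [0, 0, 0], "delta_rot": [0, 0, 0], "fingers": 0.3}, {"dp": [0, 0, 0], "delta_rot": [0, 0, 0], "fingers": 0.3}, {"dp": [0, 0, 0], "delta_rot": [0, 0, 0], "fingers": 0.3}, {"dp": [0, 0, 0], "delta_rot": [0, 0, 0], "fingers": 0.3}]'

```text
clock: 4.55
position: [0.5074, 0.3147, 0.0751]
ee_rot: [0.0, -0.036, 0.999, 0.0]
contact_force: [-0.2, 0.8, 3.4]
width: 0.0491
gripper_force: 42.9
```

```bash
python3 -c "
from h import *
togo((.5074,.3144,.155),.0708)"
```

```text
t 4.55 pos [0.5074 0.3147 0.0751] dp [-0.    -0.001 -0.4  ] rot [0.005 0.009 0.004] q [ 0.44  0.51  1.76  0.    0.87 -1.2 ] F [-0.2  0.8  3.4] w 0.0491 g 42.933619022369385
```

Emit:
servo_tool --moves '[{"dp": [0, 0, -0.05], "delta_rot": [0, 0, 0], "fingers": 0.3}, {"dp": [0, 0, -0.12], "delta_rot": [0, 0, 0], "fingers": 0.3}, {"dp": [0, 0, -0.15], "delta_rot": [0, 0, 0], "fingers": 0.3}, {"dp": [0, 0, -0.12], "delta_rot": [0, 0, 0], "fingers": 0.3}, {"dp": [0, 0, -0.06], "delta_rot": [0, 0, 0.18], "fingers": 0.3}]'

```text
clock: 5.05
position: [0.5077, 0.3147, 0.1771]
ee_rot: [0.001, -0.026, 1.0, 0.001]
contact_force: [0.8, -0.9, -1.1]
width: 0.0489
gripper_force: 42.5
```

Emit:
servo_tool --moves '[{"dp": [0, 0, 0], "delta_rot": [0, 0, 0], "fingers": 0.3}, {"dp": [0, 0, 0], "delta_rot": [0, 0, 0], "fingers": 0.3}, {"dp": [0, 0, 0], "delta_rot": [0, 0, 0], "fingers": 0.3}]'

```text
clock: 5.35
position: [0.5062, 0.314, 0.1731]
ee_rot: [-0.002, -0.027, 1.0, -0.001]
contact_force: [0.5, 0.7, -2.2]
width: 0.0487
gripper_force: 42.4
```

```bash
python3 -c "
from h import *
togo((.4915,.0705,.175),.053)"
```

```text
t 5.35 pos [0.5062 0.314  0.1731] dp [ 0.138 -1.212 -0.008] rot [-0.012 -0.031  0.002] q [ 0.44  0.41  1.65  0.    1.09 -1.19] F [ 0.5  0.7 -2.2] w 0.0487 g 42.448230385780334
```

Emit:
servo_tool --moves '[{"dp": [0.013, -0.08, 0], "delta_rot": [0, 0, 0], "fingers": 0.3}, {"dp": [0.018, -0.15, 0], "delta_rot": [0, 0, 0], "fingers": 0.3}, {"dp": [0.018, -0.17, 0], "delta_rot": [0, 0, 0], "fingers": 0.3}, {"dp": [0.018, -0.17, 0], "delta_rot": [0, 0, 0], "fingers": 0.3}, {"dp": [0.018, -0.17, 0], "delta_rot": [0, 0, 0], "fingers": 0.3}]'

```text
clock: 5.85
position: [0.4969, 0.1636, 0.1737]
ee_rot: [-0.001, -0.027, 1.0, -0.0]
contact_force: [0.5, -0.2, -1.5]
width: 0.0489
gripper_force: 42.4
```

Emit:
servo_tool --moves '[{"dp": [0.018, -0.17, 0], "delta_rot": [0, 0, 0], "fingers": 0.3}, {"dp": [0.018, -0.15, 0], "delta_rot": [0, 0, 0], "fingers": 0.3}, {"dp": [0.013, -0.1, 0], "delta_rot": [0, 0, 0], "fingers": 0.3}, {"dp": [0, -0.05, 0], "delta_rot": [0, 0, 0], "fingers": 0.3}, {"dp": [0, 0, 0], "delta_rot": [0, 0, 0], "fingers": 0.3}]'

```text
clock: 6.35
position: [0.4929, 0.07, 0.1743]
ee_rot: [-0.0, -0.025, 1.0, -0.0]
contact_force: [0.8, 0.9, -1.5]
width: 0.0485
gripper_force: 42.4
```

Emit:
servo_tool --moves '[{"dp": [0, 0, 0], "delta_rot": [0, 0, 0], "fingers": 0.3}, {"dp": [0, 0, 0], "delta_rot": [0, 0, 0], "fingers": 0.3}, {"dp": [0, 0, 0], "delta_rot": [0, 0, 0], "fingers": 0.3}]'

```text
clock: 6.65
position: [0.4932, 0.0723, 0.1746]
ee_rot: [-0.0, -0.027, 1.0, 0.0]
contact_force: [1.0, -0.7, -1.8]
width: 0.0488
gripper_force: 42.4
```

```bash
python3 -c "
from h import *
togo((.4915,.0705,.125),.053)
import cv2
p,d=imaging.get_image('top');np.savez('d.npz',p=p,d=d);cv2.imwrite('pics/d.png',cv2.resize(p[165:290,180:300,::-1],None,fx=4.8,fy=4.8,interpolation=2))"
```

```text
t 6.65 pos [0.4932 0.0723 0.1746] dp [ 0.009 -0.008  0.248] rot [ 0.003 -0.001  0.016] q [ 0.01  0.27  1.86  0.    1.01 -1.62] F [ 1.  -0.7 -1.8] w 0.0488 g 42.41247832775116
```

View pics/d.png

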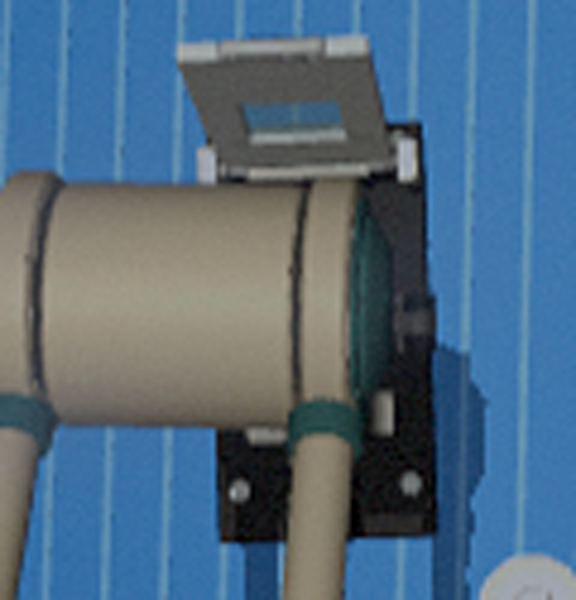

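The arm hides the carrier from the top camera. I'll lower it to just above the guides and check it with the side camera.

Emit:
servo_tool --moves '[{"dp": [0.009, -0.008, 0.05], "delta_rot": [0, 0, 0], "fingers": 0.3}, {"dp": [0, 0, 0.1], "delta_rot": [0, 0, 0], "fingers": 0.3}, {"dp": [0, 0, 0.08], "delta_rot": [0, 0, 0], "fingers": 0.3}, {"dp": [0, 0, 0.05], "delta_rot": [0, 0, 0], "fingers": 0.3}, {"dp": [0, 0, 0], "delta_rot": [0, 0, 0], "fingers": 0.3}]'

```text
clock: 7.2
position: [0.4903, 0.0698, 0.117]
ee_rot: [-0.002, -0.027, 1.0, 0.0]
contact_force: [-0.4, -0.6, -2.3]
width: 0.0487
gripper_force: 42.4
```

Emit:
servo_tool --moves '[{"dp": [0, 0, 0], "delta_rot": [0, 0, 0], "fingers": 0.3}, {"dp": [0, 0, 0], "delta_rot": [0, 0, 0], "fingers": 0.3}, {"dp": [0, 0, 0], "delta_rot": [0, 0, 0], "fingers": 0.3}]'

```text
clock: 7.5
position: [0.492, 0.0697, 0.1194]
ee_rot: [0.001, -0.027, 1.0, 0.0]
contact_force: [-0.4, 0.3, 0.1]
width: 0.0489
gripper_force: 42.4
```

```bash
python3 -c "
from h import *
togo((.4915,.0705,.095),.053)
import cv2
p,d=imaging.get_image('side');np.savez('e.npz',p=p,d=d);cv2.imwrite('pics/e.png',cv2.resize(p[120:230,200:320,::-1],None,fx=5,fy=5,interpolation=2))"
```

```text
t 7.5 pos [0.492  0.0697 0.1194] dp [0.003 0.004 0.122] rot [-0.     0.017  0.002] q [ 0.    0.34  1.94  0.    0.86 -1.62] F [-0.4  0.3  0.1] w 0.0489 g 42.372862100601196
```

View pics/e.png

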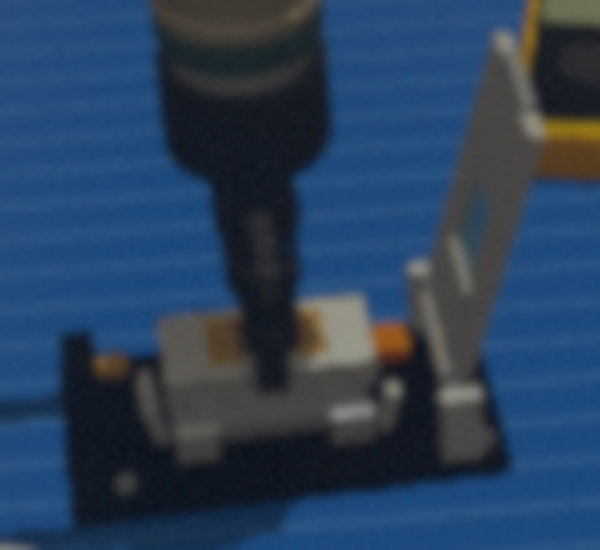

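```bash
python3 -c "
from h import *
E=lambda l:(np.array(l)+.5)/5-.5+[200,120]
blk=[(.05,.025,0),(.05,-.025,0),(-.05,-.025,0),(-.05,.025,0)]
print(fit(blk,E([(364,296),(373,362),(165,378),(161,318)]),.060,'side',(.49,.07,0)))
# predicted guide bits: base plate near corners for clamp origin = nest+12mm
c,s=np.cos(.053),np.sin(.053)
P=lambda l:np.array([[.4915+a*c-b*s,.0705+a*s+b*c,z] for a,b,z in l])
px=proj(P([(-.1,-.055,.012),(.11,-.055,.012),(-.05,-.025,.02),(.05,-.025,.02)]),'side'); print((px-[200,120]+.5)*5-.5)
import cv2
p=np.load('side0.npz')['p'];cv2.imwrite('pics/f.png',cv2.resize(p[160:230,200:310,::-1],None,fx=7,fy=7,interpolation=2))"
```

```text
(array([0.4935, 0.0706, 0.0169]), np.float64(0.73), [[0.3, -0.1], [0.5, -0.0], [-0.4, 0.7], [-0.4, -0.7]])
[[ 68.54484794 515.22720546]
 [509.75125321 462.15486648]
 [168.54835123 447.72181507]
 [376.10890101 423.20873934]]
```

View pics/f.png

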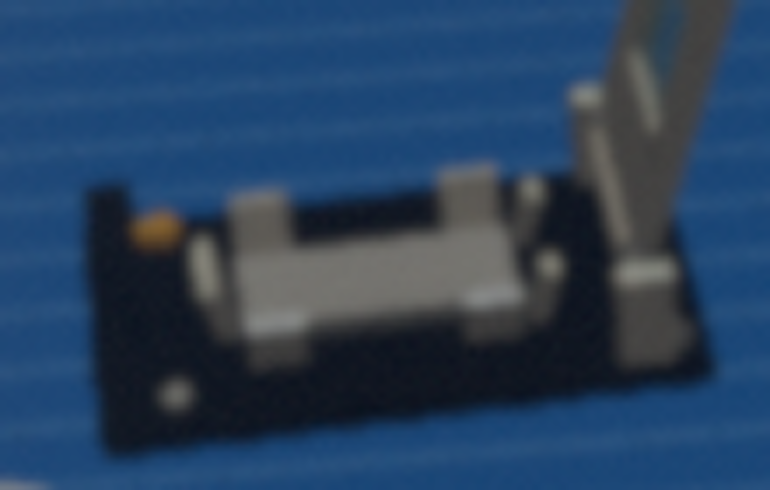

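Emit:
servo_tool --moves '[{"dp": [0.003, 0, 0.03], "delta_rot": [0, 0, 0], "fingers": 0.3}, {"dp": [0, 0, 0.03], "delta_rot": [0, 0, 0], "fingers": 0.3}, {"dp": [0, 0, 0.03], "delta_rot": [0, 0, 0], "fingers": 0.3}, {"dp": [0, 0, 0], "delta_rot": [0, 0, 0], "fingers": 0.3}, {"dp": [0, 0, 0], "delta_rot": [0, 0, 0], "fingers": 0.3}]'

```text
clock: 8.05
position: [0.4907, 0.0697, 0.1003]
ee_rot: [-0.0, -0.027, 1.0, 0.0]
contact_force: [0.9, 0.6, -2.5]
width: 0.049
gripper_force: 42.4
```

Emit:
servo_tool --moves '[{"dp": [0, 0, 0], "delta_rot": [0, 0, 0], "fingers": 0.3}, {"dp": [0, 0, 0.01], "delta_rot": [0, 0, 0], "fingers": 0.3}, {"dp": [0, 0, 0.01], "delta_rot": [0, 0, 0], "fingers": 0.3}, {"dp": [0, 0, 0], "delta_rot": [0, 0, 0], "fingers": 0.3}, {"dp": [0, 0, 0], "delta_rot": [0, 0, 0], "fingers": 0.3}]'

```text
clock: 8.55
position: [0.4913, 0.0701, 0.0968]
ee_rot: [0.0, -0.027, 1.0, 0.0]
contact_force: [1.2, 4.0, -1.2]
width: 0.0487
gripper_force: 42.5
```

```bash
python3 -c "
from h import *
togo((.4915,.0705,.095),.053)"
```

```text
t 8.55 pos [0.4913 0.0701 0.0968] dp [-0.001  0.002  0.009] rot [0.009 0.01  0.001] q [ 0.    0.37  1.96  0.    0.81 -1.62] F [ 1.2  4.  -1.2] w 0.0487 g 42.51814126968384
```

Emit:
servo_tool --moves '[{"dp": [0, 0.006, 0], "delta_rot": [0, 0, 0], "fingers": 0.3}, {"dp": [0, 0, 0.009], "delta_rot": [0, 0, 0], "fingers": 0.3}, {"dp": [0, 0, 0], "delta_rot": [0, 0, 0], "fingers": 0.3}, {"dp": [0, 0, 0], "delta_rot": [0, 0, 0], "fingers": 0.3}]'

```text
clock: 8.95
position: [0.4908, 0.0707, 0.0951]
ee_rot: [-0.0, -0.027, 1.0, -0.0]
contact_force: [-0.6, 0.5, 3.3]
width: 0.0489
gripper_force: 42.9
```

Emit:
servo_tool --moves '[{"dp": [0, 0, 0], "delta_rot": [0, 0, 0], "fingers": 0.8}, {"dp": [0, 0, 0], "delta_rot": [0, 0, 0], "fingers": 0.8}, {"dp": [0, 0, 0], "delta_rot": [0, 0, 0], "fingers": 0.8}, {"dp": [0, 0, 0], "delta_rot": [0, 0, 0], "fingers": 0.8}, {"dp": [0, 0, 0], "delta_rot": [0, 0, 0], "fingers": 0.8}]'

```text
clock: 9.45
position: [0.4908, 0.0708, 0.0948]
ee_rot: [-0.0, -0.027, 1.0, 0.0]
contact_force: [-0.2, 0.2, 0.8]
width: 0.0685
gripper_force: 0.0
```

Emit:
servo_tool --moves '[{"dp": [0, 0, -0.05], "delta_rot": [0, 0, 0], "fingers": 0.8}, {"dp": [0, 0, -0.15], "delta_rot": [0, 0, 0], "fingers": 0.8}, {"dp": [0, 0, -0.2], "delta_rot": [0, 0, 0], "fingers": 0.8}, {"dp": [0, 0, -0.2], "delta_rot": [0, 0, 0], "fingers": 0.8}, {"dp": [0, 0, -0.2], "delta_rot": [0, 0, 0], "fingers": 0.8}]'

```text
clock: 9.95
position: [0.4905, 0.0708, 0.2572]
ee_rot: [0.0, -0.027, 1.0, 0.0]
contact_force: [0.4, -0.3, -0.4]
width: 0.0687
gripper_force: 0.0
```

Emit:
servo_tool --moves '[{"dp": [0, 0, -0.2], "delta_rot": [0, 0, 0], "fingers": 0}, {"dp": [0, 0, -0.2], "delta_rot": [0, 0, 0], "fingers": 0}, {"dp": [0.2, 0, 0], "delta_rot": [0, 0, 0], "fingers": 0}, {"dp": [0.2, 0, 0], "delta_rot": [0, 0, 0], "fingers": 0}, {"dp": [0, 0, 0], "delta_rot": [0, 0, 0], "fingers": 0}]'

```text
clock: 10.45
position: [0.4057, 0.0667, 0.3357]
ee_rot: [-0.001, -0.027, 1.0, 0.0]
contact_force: [0.4, 0.7, -0.3]
width: 0.0001
gripper_force: 0.0
```

```bash
python3 -c "
from h import *
togo((.4915,.0705,.095),.053)
import cv2
p,d=imaging.get_image('side');np.savez('g.npz',p=p,d=d)
q,d=imaging.get_image('top');np.savez('gt.npz',p=q,d=d)
a=cv2.resize(p[120:230,200:300,::-1],None,fx=4,fy=4,interpolation=2);b=cv2.resize(q[170:280,205:300,::-1],None,fx=4,fy=4,interpolation=2)
cv2.imwrite('pics/g.png',np.hstack([a,b]))"
```

```text
t 10.45 pos [0.4057 0.0667 0.3357] dp [-0.432 -0.004  1.202] rot [ 0.002 -0.026  0.005] q [-0.01  0.01  1.75  0.    1.38 -1.63] F [ 0.4  0.7 -0.3] w 0.0001 g 0.0
```

View pics/g.png

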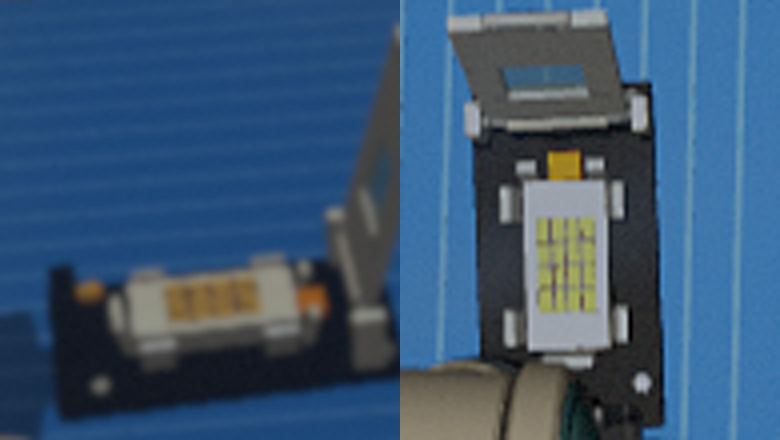

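The carrier sits flat in the nest with its tab in the hinge gap (top view, crop (565,165)). Next I'll take the closed fingers behind the empty clamp's cover.

Emit:
servo_tool --moves '[{"dp": [-0.15, 0, 0], "delta_rot": [0, 0, 0], "fingers": 0}, {"dp": [-0.22, 0, 0], "delta_rot": [0, 0, 0], "fingers": 0}, {"dp": [-0.22, 0, 0], "delta_rot": [0, 0, 0], "fingers": 0}, {"dp": [-0.22, 0, 0], "delta_rot": [0, 0, 0], "fingers": 0}, {"dp": [-0.22, 0, 0], "delta_rot": [0, 0, 0], "fingers": 0}]'

```text
clock: 11.05
position: [0.6198, 0.0776, 0.3345]
ee_rot: [0.0, -0.027, 1.0, 0.0]
contact_force: [1.2, -0.1, -0.5]
width: -0.0001
gripper_force: 0.0
```

Emit:
servo_tool --moves '[{"dp": [-0.18, 0, 0], "delta_rot": [0, 0, 0], "fingers": 0}, {"dp": [-0.1, 0, 0], "delta_rot": [0, 0, 0], "fingers": 0}, {"dp": [0, 0, 0], "delta_rot": [0, 0, 0], "fingers": 0}, {"dp": [0, 0, 0], "delta_rot": [0, 0, 0], "fingers": 0}]'

```text
clock: 11.45
position: [0.6731, 0.0805, 0.3337]
ee_rot: [-0.001, -0.027, 1.0, 0.0]
contact_force: [-0.2, -0.2, 0.1]
width: -0.0005
gripper_force: 0.0
```

```bash
python3 -c "
from h import *
togo((.668,.080,.216),.053)
B=lambda l:(np.array(l)+.5)/4-.5+[195,165]
def ang(h,yaw,px):
    c,s=np.cos(yaw),np.sin(yaw)
    def f(t):
        L=[(-.154*np.cos(t[0]),v,.154*np.sin(t[0])) for v in(.042,-.042)]
        return (proj([[h[0]+u*c-v*s,h[1]+u*s+v*c,.043+z] for u,v,z in L])-B(px)).ravel()
    r=least_squares(f,[1.8]); print(r.x,r.fun.round(1))
ang((.578,.0752),.053,[(90,38),(246,32)])
ang((.6225,-.1927),-.168,[(612,4),(768,32)])"
```

```text
t 11.45 pos [0.6731 0.0805 0.3337] dp [ 0.025 -0.001  0.589] rot [ 0.002 -0.019  0.001] q [ 0.02  0.42  1.21  0.    1.51 -1.61] F [-0.2 -0.2  0.1] w -0.0005 g 0.0
[1.83226184] [-0.8 -0.1  0.4  0. ]
[1.62585543] [-0.4 -0.2  0.6  0.2]
```

Emit:
servo_tool --moves '[{"dp": [0, 0, 0.15], "delta_rot": [0, 0, 0], "fingers": 0}, {"dp": [0, 0, 0.18], "delta_rot": [0, 0, 0], "fingers": 0}, {"dp": [0, 0, 0.16], "delta_rot": [0, 0, 0], "fingers": 0}, {"dp": [0, 0, 0.1], "delta_rot": [0, 0, 0], "fingers": 0}, {"dp": [0, 0, 0], "delta_rot": [0, 0, 0], "fingers": 0}]'

```text
clock: 11.95
position: [0.6697, 0.0805, 0.2139]
ee_rot: [-0.004, -0.027, 1.0, 0.0]
contact_force: [-0.2, -0.0, -0.4]
width: 0.0003
gripper_force: 0.0
```

Emit:
servo_tool --moves '[{"dp": [0.05, 0, 0], "delta_rot": [0, 0, 0], "fingers": 0}, {"dp": [0.08, 0, 0], "delta_rot": [0, 0, 0], "fingers": 0}, {"dp": [0.1, 0, 0], "delta_rot": [0, 0, 0], "fingers": 0}, {"dp": [0.1, 0, 0], "delta_rot": [0, 0, 0], "fingers": 0}, {"dp": [0.08, 0, 0], "delta_rot": [0, 0, 0], "fingers": 0}]'

```text
clock: 12.45
position: [0.5903, 0.0761, 0.2199]
ee_rot: [0.003, -0.027, 1.0, -0.0]
contact_force: [2.0, -0.1, 1.6]
width: -0.0001
gripper_force: 0.9
```

```bash
cat > arc.py <<'E'
from h import *
import sys
hx,hy,yaw=map(float,sys.argv[1:4])
P=[]
for th in (1.5,1.3,1.1,.9,.75,.6,.45,.3,.2,.1,0.):
    r=np.interp(th,[0,1.5],[.107,.1]); o=np.interp(th,[0,.5],[.007,.004])
    u=-r*np.cos(th)+o*np.sin(th)+ .011*np.cos(0); z=.043+r*np.sin(th)+o*np.cos(th)+.073
    if th==0: u=-.112
    P.append((u,z)); 
s=readout.get_state()["position"]; d=s[:2]-[hx,hy]; u0=d@[np.cos(yaw),np.sin(yaw)]
print("now u,z,v",u0.round(4),s[2].round(4),(d@[-np.sin(yaw),np.cos(yaw)]).round(4))
Q=np.array([(u0,s[2])]+P); print(Q[1:].round(3).tolist()); print("dp x,z:",np.c_[-np.diff(Q[:,0])/.2,-np.diff(Q[:,1])/.2].round(3).tolist())
togo((hx,hy,.2),yaw)
E
python3 arc.py .578 .0752 .053
```

```text
now u,z,v 0.0124 0.2199 0.0003
[[0.008, 0.216], [-0.012, 0.214], [-0.032, 0.209], [-0.05, 0.199], [-0.062, 0.189], [-0.073, 0.178], [-0.082, 0.165], [-0.088, 0.152], [-0.092, 0.143], [-0.094, 0.133], [-0.112, 0.123]]
dp x,z: [[0.022, 0.019], [0.1, 0.009], [0.097, 0.029], [0.091, 0.048], [0.061, 0.048], [0.054, 0.057], [0.044, 0.063], [0.034, 0.067], [0.017, 0.047], [0.013, 0.049], [0.088, 0.05]]
t 12.45 pos [0.5903 0.0761 0.2199] dp [ 0.062 -0.001  0.099] rot [-0.002  0.056  0.003] q [ 0.01  0.36  1.6  -0.    1.18 -1.61] F [ 2.  -0.1  1.6] w -0.0001 g 0.8881134248804301
```

Emit:
servo_tool --moves '[{"dp": [0.02, 0, 0.02], "delta_rot": [0, 0, 0], "fingers": 0}, {"dp": [0.1, 0, 0.01], "delta_rot": [0, 0, 0], "fingers": 0}, {"dp": [0.1, 0, 0.03], "delta_rot": [0, 0, 0], "fingers": 0}, {"dp": [0.09, 0, 0.05], "delta_rot": [0, 0, 0], "fingers": 0}, {"dp": [0.06, 0, 0.05], "delta_rot": [0, 0, 0], "fingers": 0}]'

```text
clock: 12.95
position: [0.5174, 0.072, 0.1866]
ee_rot: [0.003, -0.027, 1.0, -0.0]
contact_force: [1.6, -1.0, 1.6]
width: 0.0003
gripper_force: 1.3
```

Emit:
servo_tool --moves '[{"dp": [0.055, 0, 0.055], "delta_rot": [0, 0, 0], "fingers": 0}, {"dp": [0.045, 0, 0.06], "delta_rot": [0, 0, 0], "fingers": 0}, {"dp": [0.04, 0, 0.06], "delta_rot": [0, 0, 0], "fingers": 0}, {"dp": [0.03, 0, 0.03], "delta_rot": [0, 0, 0], "fingers": 0}, {"dp": [0, 0, 0], "delta_rot": [0, 0, 0], "fingers": 0}]'

```text
clock: 13.45
position: [0.4825, 0.0704, 0.1442]
ee_rot: [0.0, -0.027, 1.0, 0.0]
contact_force: [-0.5, 0.3, 0.7]
width: 0.0002
gripper_force: 0.5
```

```bash
python3 arc.py .578 .0752 .053 | grep -v '^\[\['; python3 -c "
from h import *
p,d=imaging.get_image('side')
import cv2
cv2.imwrite('pics/i.png',cv2.resize(p[90:290,180:380,::-1],None,fx=3,fy=3,interpolation=2))"
```

```text
now u,z,v -0.0956 0.1442 0.0003
dp x,z: [[-0.518, -0.359], [0.1, 0.009], [0.097, 0.029], [0.091, 0.048], [0.061, 0.048], [0.054, 0.057], [0.044, 0.063], [0.034, 0.067], [0.017, 0.047], [0.013, 0.049], [0.088, 0.05]]
t 13.45 pos [0.4825 0.0704 0.1442] dp [-0.478 -0.001 -0.279] rot [0.    0.001 0.002] q [ 0.    0.3   1.92  0.    0.92 -1.62] F [-0.5  0.3  0.7] w 0.0002 g 0.5476447753608227
```

View pics/i.png

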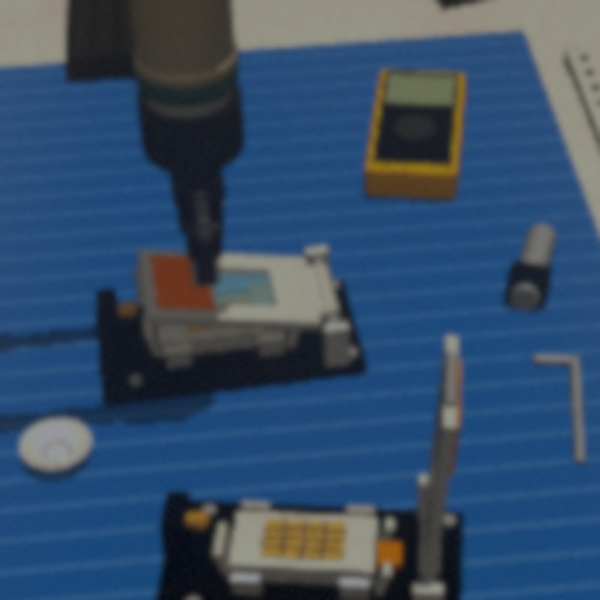

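The cover is nearly down and the fingertip is at the inner edge of the pad (crop (205,280)). I'll move onto the pad and press.

Emit:
servo_tool --moves '[{"dp": [0.05, 0, 0.01], "delta_rot": [0, 0, 0], "fingers": 0}, {"dp": [0.04, 0, 0.02], "delta_rot": [0, 0, 0], "fingers": 0}, {"dp": [0, 0, 0.04], "delta_rot": [0, 0, 0], "fingers": 0}, {"dp": [0, 0, 0.03], "delta_rot": [0, 0, 0], "fingers": 0}, {"dp": [0, 0, 0], "delta_rot": [0, 0, 0], "fingers": 0}]'

```text
clock: 14.0
position: [0.4633, 0.0695, 0.1229]
ee_rot: [-0.002, -0.027, 1.0, 0.0]
contact_force: [-0.7, -0.4, 1.3]
width: 0.0
gripper_force: 0.7
```

Emit:
servo_tool --moves '[{"dp": [0, 0, 0.01], "delta_rot": [0, 0, 0], "fingers": 0}, {"dp": [0, 0, 0], "delta_rot": [0, 0, 0], "fingers": 0}, {"dp": [0, 0, 0], "delta_rot": [0, 0, 0], "fingers": 0}]'

```text
clock: 14.3
position: [0.4636, 0.0695, 0.1224]
ee_rot: [-0.001, -0.027, 1.0, 0.0]
contact_force: [-5.2, 0.3, 11.8]
width: -0.0001
gripper_force: 5.9
```

Emit:
servo_tool --moves '[{"dp": [0, 0, 0.01], "delta_rot": [0, 0, 0], "fingers": 0}, {"dp": [0, 0, 0.005], "delta_rot": [0, 0, 0], "fingers": 0}, {"dp": [0, 0, 0], "delta_rot": [0, 0, 0], "fingers": 0}, {"dp": [0, 0, 0], "delta_rot": [0, 0, 0], "fingers": 0}]'

```text
clock: 14.7
position: [0.4636, 0.0695, 0.122]
ee_rot: [-0.001, -0.027, 1.0, -0.0]
contact_force: [-9.5, -0.3, 34.7]
width: -0.0
gripper_force: 17.0
```

Emit:
servo_tool --moves '[{"dp": [0, 0, -0.05], "delta_rot": [0, 0, 0], "fingers": 0}, {"dp": [0, 0, -0.15], "delta_rot": [0, 0, 0], "fingers": 0}, {"dp": [0, 0, -0.22], "delta_rot": [0, 0, 0], "fingers": 0}, {"dp": [0, 0, -0.22], "delta_rot": [0, 0, 0], "fingers": 0}, {"dp": [0, 0, -0.22], "delta_rot": [0, 0, 0], "fingers": 0}]'

```text
clock: 15.2
position: [0.4644, 0.0695, 0.2921]
ee_rot: [-0.001, -0.027, 1.0, 0.0]
contact_force: [0.6, -0.3, -0.5]
width: -0.0005
gripper_force: 0.0
```

Emit:
servo_tool --moves '[{"dp": [0, 0, -0.22], "delta_rot": [0, 0, 1], "fingers": 0}, {"dp": [0, 0, 0], "delta_rot": [0, 0, 1], "fingers": 0}, {"dp": [0, 0, 0], "delta_rot": [0, 0, 0.21], "fingers": 0}, {"dp": [0, 0, 0], "delta_rot": [0, 0, 0], "fingers": 0}]'

```text
clock: 15.6
position: [0.4643, 0.0695, 0.3338]
ee_rot: [-0.001, 0.083, 0.997, -0.0]
contact_force: [-0.2, 0.9, 0.4]
width: 0.0002
gripper_force: 0.0
```

```bash
python3 -c "
from h import *
p,d=imaging.get_image('side'); c=imaging.calibration('side')
yaw=.053;h=np.array([.578,.0752]);R2=np.array([[np.cos(yaw),-np.sin(yaw)],[np.sin(yaw),np.cos(yaw)]])
for u,v,z in [(-.02,0.03,.047),(-.02,-.03,.047),(-.09,-.036,.047),(-.09,.036,.047),(-.118,0,.05),(-.118,-.02,.05),(-.148,0,.047)]:
    x,y=R2@[u,v]+h; a,b=proj([[x,y,z]],'side')[0].round().astype(int); dd=np.median(d[b-1:b+2,a-1:a+2])
    X=(np.array([a,b,1])@np.linalg.inv(c['intrinsics']).T*dd-c['t'])@c['R']; print((u,v,z),X.round(4),p[b,a])
yaw=-.168;togo((.6225+.09*np.cos(yaw),-.1927+.09*np.sin(yaw),.334),yaw)"
```

```text
(-0.02, 0.03, 0.047) [0.556  0.1019 0.0473] [145 144 131]
(-0.02, -0.03, 0.047) [0.5605 0.0444 0.0475] [143 142 129]
(-0.09, -0.036, 0.047) [0.489  0.035  0.0477] [132 131 120]
(-0.09, 0.036, 0.047) [0.4852 0.1063 0.0478] [141 140 129]
(-0.118, 0, 0.05) [0.4598 0.067  0.0516] [111  55  32]
(-0.118, -0.02, 0.05) [0.4616 0.0492 0.0509] [111  55  29]
(-0.148, 0, 0.047) [0.431  0.0676 0.0478] [80 77 74]
t 15.65 pos [0.4642 0.0695 0.3334] dp [-1.448 -1.163 -0.007] rot [-0.004 -0.032  0.018] q [ 0.    0.1   1.66  0.    1.39 -1.4 ] F [-0.6  0.4  0. ] w 0.0001 g 0.0
```

The empty clamp's cover is shut: the depth readings put it level at 47–48 mm. Now the loaded clamp.

Emit:
servo_tool --moves '[{"dp": [-0.1, -0.08, 0], "delta_rot": [0, 0, 0], "fingers": 0}, {"dp": [-0.16, -0.13, 0], "delta_rot": [0, 0, 0], "fingers": 0}, {"dp": [-0.16, -0.13, 0], "delta_rot": [0, 0, 0], "fingers": 0}, {"dp": [-0.16, -0.13, 0], "delta_rot": [0, 0, 0], "fingers": 0}, {"dp": [-0.16, -0.13, 0], "delta_rot": [0, 0, 0], "fingers": 0}]'

```text
clock: 16.15
position: [0.5913, -0.0748, 0.333]
ee_rot: [-0.002, 0.083, 0.997, 0.0]
contact_force: [0.1, -0.2, 0.8]
width: -0.0001
gripper_force: 0.0
```

Emit:
servo_tool --moves '[{"dp": [-0.16, -0.13, 0], "delta_rot": [0, 0, 0], "fingers": 0}, {"dp": [-0.16, -0.13, 0], "delta_rot": [0, 0, 0], "fingers": 0}, {"dp": [-0.16, -0.13, 0], "delta_rot": [0, 0, 0], "fingers": 0}, {"dp": [-0.14, -0.11, 0], "delta_rot": [0, 0, 0], "fingers": 0}, {"dp": [-0.09, -0.06, 0], "delta_rot": [0, 0, 0], "fingers": 0}]'

```text
clock: 16.65
position: [0.7131, -0.2103, 0.3315]
ee_rot: [-0.002, 0.084, 0.996, 0.0]
contact_force: [0.1, 0.4, 0.1]
width: -0.0001
gripper_force: 0.0
```

Emit:
servo_tool --moves '[{"dp": [0, 0, 0], "delta_rot": [0, 0, 0], "fingers": 0}, {"dp": [0, 0, 0], "delta_rot": [0, 0, 0], "fingers": 0}, {"dp": [0, 0, 0], "delta_rot": [0, 0, 0], "fingers": 0}]'

```text
clock: 16.95
position: [0.7113, -0.2067, 0.3342]
ee_rot: [-0.001, 0.083, 0.997, 0.001]
contact_force: [-0.3, -0.2, 0.1]
width: 0.0002
gripper_force: 0.0
```

```bash
python3 arc.py .6225 -.1927 -.168 | grep -v '^\[\['
```

```text
now u,z,v 0.0899 0.3342 0.0011
dp x,z: [[0.41, 0.591], [0.1, 0.009], [0.097, 0.029], [0.091, 0.048], [0.061, 0.048], [0.054, 0.057], [0.044, 0.063], [0.034, 0.067], [0.017, 0.047], [0.013, 0.049], [0.088, 0.05]]
t 16.95 pos [ 0.7113 -0.2067  0.3342] dp [ 0.448 -0.005  0.672] rot [ 0.01  -0.022  0.013] q [-0.38  0.53  1.03  0.    1.59 -1.78] F [-0.3 -0.2  0.1] w 0.0002 g 0.0
```

Same sequence as the first cover.

Emit:
servo_tool --moves '[{"dp": [0, -0.005, 0.15], "delta_rot": [0, 0, 0], "fingers": 0}, {"dp": [0, 0, 0.18], "delta_rot": [0, 0, 0], "fingers": 0}, {"dp": [0, 0, 0.16], "delta_rot": [0, 0, 0], "fingers": 0}, {"dp": [0, 0, 0.1], "delta_rot": [0, 0, 0], "fingers": 0}, {"dp": [0, 0, 0], "delta_rot": [0, 0, 0], "fingers": 0}]'

```text
clock: 17.45
position: [0.7094, -0.2067, 0.2135]
ee_rot: [-0.004, 0.083, 0.997, 0.001]
contact_force: [0.0, -0.5, 0.7]
width: 0.0001
gripper_force: 0.0
```

Emit:
servo_tool --moves '[{"dp": [0.05, 0, 0], "delta_rot": [0, 0, 0], "fingers": 0}, {"dp": [0.08, 0, 0], "delta_rot": [0, 0, 0], "fingers": 0}, {"dp": [0.1, 0, 0], "delta_rot": [0, 0, 0], "fingers": 0}, {"dp": [0.1, 0, 0], "delta_rot": [0, 0, 0], "fingers": 0}, {"dp": [0.06, 0, 0], "delta_rot": [0, 0, 0], "fingers": 0}]'

```text
clock: 17.95
position: [0.6343, -0.1953, 0.22]
ee_rot: [0.002, 0.084, 0.996, -0.001]
contact_force: [2.3, 0.9, 0.5]
width: -0.0001
gripper_force: 0.8
```

```bash
python3 arc.py .6225 -.1927 -.168 | grep -v '^\[\['
```

```text
now u,z,v 0.0121 0.22 -0.0006
dp x,z: [[0.021, 0.02], [0.1, 0.009], [0.097, 0.029], [0.091, 0.048], [0.061, 0.048], [0.054, 0.057], [0.044, 0.063], [0.034, 0.067], [0.017, 0.047], [0.013, 0.049], [0.088, 0.05]]
t 17.95 pos [ 0.6343 -0.1953  0.22  ] dp [0.061 0.003 0.099] rot [-0.008  0.047  0.004] q [-0.4   0.46  1.43  0.    1.25 -1.81] F [2.3 0.9 0.5] w -0.0001 g 0.8149814995704219
```

Emit:
servo_tool --moves '[{"dp": [0.02, 0, 0.02], "delta_rot": [0, 0, 0], "fingers": 0}, {"dp": [0.1, 0, 0.01], "delta_rot": [0, 0, 0], "fingers": 0}, {"dp": [0.1, 0, 0.03], "delta_rot": [0, 0, 0], "fingers": 0}, {"dp": [0.09, 0, 0.05], "delta_rot": [0, 0, 0], "fingers": 0}, {"dp": [0.06, 0, 0.05], "delta_rot": [0, 0, 0], "fingers": 0}]'

```text
clock: 18.45
position: [0.5624, -0.1834, 0.186]
ee_rot: [0.002, 0.084, 0.996, -0.0]
contact_force: [2.4, 0.9, 1.8]
width: 0.0
gripper_force: 1.3
```

Emit:
servo_tool --moves '[{"dp": [0.055, 0, 0.055], "delta_rot": [0, 0, 0], "fingers": 0}, {"dp": [0.045, 0, 0.06], "delta_rot": [0, 0, 0], "fingers": 0}, {"dp": [0.04, 0, 0.06], "delta_rot": [0, 0, 0], "fingers": 0}, {"dp": [0.03, 0, 0.03], "delta_rot": [0, 0, 0], "fingers": 0}, {"dp": [0, 0, 0], "delta_rot": [0, 0, 0], "fingers": 0}]'

```text
clock: 18.95
position: [0.5281, -0.1776, 0.1437]
ee_rot: [-0.0, 0.084, 0.996, 0.0]
contact_force: [-0.5, -0.3, 1.2]
width: -0.0001
gripper_force: 0.5
```

Emit:
servo_tool --moves '[{"dp": [0.05, 0, 0.01], "delta_rot": [0, 0, 0], "fingers": 0}, {"dp": [0.04, 0, 0.02], "delta_rot": [0, 0, 0], "fingers": 0}, {"dp": [0, 0, 0.04], "delta_rot": [0, 0, 0], "fingers": 0}, {"dp": [0, 0, 0.03], "delta_rot": [0, 0, 0], "fingers": 0}, {"dp": [0, 0, 0], "delta_rot": [0, 0, 0], "fingers": 0}]'

```text
clock: 19.45
position: [0.5094, -0.1742, 0.1229]
ee_rot: [-0.002, 0.084, 0.996, 0.001]
contact_force: [-1.9, 0.8, 2.4]
width: -0.0003
gripper_force: 0.7
```

Emit:
servo_tool --moves '[{"dp": [0, 0, 0], "delta_rot": [0, 0, 0], "fingers": 0}, {"dp": [0, 0, 0], "delta_rot": [0, 0, 0], "fingers": 0}]'

```text
clock: 19.65
position: [0.5105, -0.1744, 0.1235]
ee_rot: [-0.0, 0.084, 0.996, 0.0]
contact_force: [0.5, -0.0, -0.3]
width: 0.0002
gripper_force: 0.1
```

```bash
python3 arc.py .6225 -.1927 -.168 | grep -v '^\[\['
```

```text
now u,z,v -0.1135 0.1235 -0.0007
dp x,z: [[-0.607, -0.462], [0.1, 0.009], [0.097, 0.029], [0.091, 0.048], [0.061, 0.048], [0.054, 0.057], [0.044, 0.063], [0.034, 0.067], [0.017, 0.047], [0.013, 0.049], [0.088, 0.05]]
t 19.65 pos [ 0.5105 -0.1744  0.1235] dp [-0.567  0.004 -0.383] rot [ 0.005 -0.009  0.002] q [-0.46  0.39  1.84  0.    0.92 -1.86] F [ 0.5 -0.  -0.3] w 0.0002 g 0.1439623802252754
```

Emit:
servo_tool --moves '[{"dp": [0, 0, 0.01], "delta_rot": [0, 0, 0], "fingers": 0}, {"dp": [0, 0, 0.01], "delta_rot": [0, 0, 0], "fingers": 0}, {"dp": [0, 0, 0.005], "delta_rot": [0, 0, 0], "fingers": 0}, {"dp": [0, 0, 0], "delta_rot": [0, 0, 0], "fingers": 0}, {"dp": [0, 0, 0], "delta_rot": [0, 0, 0], "fingers": 0}]'

```text
clock: 20.15
position: [0.5106, -0.1745, 0.1222]
ee_rot: [0.0, 0.084, 0.996, -0.0]
contact_force: [-6.6, 3.2, 24.5]
width: -0.0003
gripper_force: 12.4
```

Emit:
servo_tool --moves '[{"dp": [0, 0, -0.05], "delta_rot": [0, 0, 0], "fingers": 0}, {"dp": [0, 0, -0.15], "delta_rot": [0, 0, 0], "fingers": 0}, {"dp": [0, 0, -0.22], "delta_rot": [0, 0, 0], "fingers": 0}, {"dp": [0, 0, -0.22], "delta_rot": [0, 0, 0], "fingers": 0}, {"dp": [0, 0, -0.2], "delta_rot": [0, 0, 0], "fingers": 0}]'

```text
clock: 20.65
position: [0.511, -0.1746, 0.2888]
ee_rot: [0.001, 0.084, 0.996, -0.0]
contact_force: [1.0, -0.4, 0.0]
width: -0.0007
gripper_force: 0.0
```

Emit:
servo_tool --moves '[{"dp": [0, 0, 0], "delta_rot": [0, 0, 0], "fingers": 0}, {"dp": [0, 0, 0], "delta_rot": [0, 0, 0], "fingers": 0}, {"dp": [0, 0, 0], "delta_rot": [0, 0, 0], "fingers": 0}]'

```text
clock: 20.95
position: [0.5101, -0.1742, 0.2853]
ee_rot: [-0.001, 0.084, 0.996, 0.001]
contact_force: [-0.4, -0.5, -0.2]
width: -0.0002
gripper_force: 0.0
```

```bash
python3 -c "
from h import *
p,d=imaging.get_image('side'); c=imaging.calibration('side')
for yaw,h in((.053,(.578,.0752)),(-.168,(.6225,-.1927))):
  R2=np.array([[np.cos(yaw),-np.sin(yaw)],[np.sin(yaw),np.cos(yaw)]])
  for u,v,z in [(-.02,0.03,.047),(-.02,-.03,.047),(-.09,-.036,.047),(-.118,0,.05),(-.118,-.02,.05),(-.148,0,.047)]:
    x,y=R2@[u,v]+h; a,b=proj([[x,y,z]],'side')[0].round().astype(int); dd=np.median(d[b-1:b+2,a-1:a+2])
    X=(np.array([a,b,1])@np.linalg.inv(c['intrinsics']).T*dd-c['t'])@c['R']; print((u,v,z),X.round(4),p[b,a])
print(readout.get_state()['contact_force'])"
```

```text
(-0.02, 0.03, 0.047) [0.556  0.1019 0.0473] [153 152 138]
(-0.02, -0.03, 0.047) [0.5605 0.0438 0.048 ] [152 151 137]
(-0.09, -0.036, 0.047) [0.489  0.0349 0.0478] [140 138 126]
(-0.118, 0, 0.05) [0.4598 0.0676 0.051 ] [155  90  28]
(-0.118, -0.02, 0.05) [0.4616 0.0479 0.052 ] [154  89  27]
(-0.148, 0, 0.047) [0.431  0.0664 0.0489] [138 137 126]
(-0.02, 0.03, 0.047) [ 0.6085 -0.1615  0.0478] [155 153 139]
(-0.02, -0.03, 0.047) [ 0.5984 -0.2201  0.0476] [156 155 140]
(-0.09, -0.036, 0.047) [ 0.5285 -0.2135  0.0465] [133 133 120]
(-0.118, 0, 0.05) [ 0.5053 -0.1742  0.0508] [115  54  22]
(-0.118, -0.02, 0.05) [ 0.502  -0.1923  0.0502] [114  53  20]
(-0.148, 0, 0.047) [ 0.4767 -0.1686  0.0484] [87 84 78]
[-0.15255958  0.06932003 -0.15252093]
```

Both covers are level and holding, and the arm is clear of everything.

```bash
python3 -c "
from rig import manip
print(manip.sign_off())"
```

```text
the job is handed in; nothing more can be done
None
```

The carrier is seated flat in the empty clamp with its tab in the hinge gap, and depth readings show both covers shut and level. I handed the job in at about 21 s on the robot's clock; the sign-off returned no verdict.

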